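# Wet the patina brush, lay it by, and hold the paint tin's lid open

### The job

Get me ready to retouch the bronze: dip the bristles of the wooden patina brush well down into the dark bowl on the bench top (not those on the ledge behind), then lay the brush down on the dark stone block without dropping it. After that lift the lid of the grey pigment tin by the tab at its front and hold it 60 degrees open from shut; the hinge is worn and the lid falls shut when let go, so finish with the gripper still holding it there. Keep the bowl upright and leave everything else where it is.

Things in the scene. Friction and masses are not known exactly. Their poses are not given: they have to be found in the camera images.
- tin_lid (a joint): opening angle of the pigment tin's lid, rad: 0 shut (always so at the start), grows as the front edge rises, 1.047 is 60 degrees, stop at 1.75. Hinge line: the tin's far long edge, parallel to the tin's y, through point lid_hinge. The lid (0.15 kg, loose hinge) falls shut from any angle short of upright; about 0.7 N at the tab lifts it.
- tin: flat grey hinged metal tin of pigments, 110 (x) x 173 (y) x 37 mm, heavy (fixed to the bench). Origin: centre of its underside; z up, x points to its hinge side (away from the robot, within 0.3 rad), -x to its front edge with the tab.
- thumb_tab (a point): middle of the rolled bead at the end of a small bright steel tab at the middle of the lid's front edge; moves with the lid. Bead parallel to the hinge, 28 mm long, 6 mm thick, 21 mm in front of the lid's edge, 37 mm above the bench when shut, 129 mm from the hinge. Pinch it from above with a finger at each end of the bead (closing along the tin's y): it turns between the pads as the lid rises.
- lid_hinge (a point): middle of the hinge line of the lid, at the tin's far edge, 35 mm above the bench (does not move with the lid).
- brush: wooden patina brush, 176 mm long, round handle and ferrule 21 mm thick, 60 g, lying on the bench. Origin: middle of its length on its underside (its axis 10.5 mm above that); x points along it towards the bristles. Wood and ferrule run from x = -88 to +54 mm, the soft bristles from there to +86 mm (they give way on contact); centre of mass at x = -18 mm.
- bristle_tip (a point): end of the brush's bristles, on its axis, 84 mm from the brush's origin.
- bowl: dark round patinated bowl, reddish inside, loose, 94 mm across and 48 mm high, mouth about 88 mm wide at the rim, narrowing to 45 mm at the inner floor, 3 mm above its underside. Origin: centre of its underside, z up. Dipped means: bristle tip within 30 mm of the bowl's axis and at least 15 mm below the rim.
- slab: dark red-brown split stone block, loose, 0.55 kg, four-cornered: corners near (-70,-10), (-62,55), (70,24), (13,-56) mm; top slopes from 20 mm high at -x to 33 mm at +x, 27 mm over the origin (middle of its underside). At yaw 0 its low end faces the robot. The brush lies well along the slab's x, its origin within 40 mm of the slab's, bristles either way.
- casting: green husk-shaped bronze casting, 192 x 65 x 35 mm, bystander. Origin: centre of its underside.
- jar_pink: glass pigment jar with pink powder and black cap, 58 mm across, 86 mm high, bystander. Origin: centre of its underside.
- jar_green: glass pigment jar with green powder and white cap, 58 mm across, 78 mm high, bystander. Origin: centre of its underside.
- jar_white: glass pigment jar with white powder and red cap, 58 mm across, 70 mm high, bystander. Origin: centre of its underside.
- offcut: brown wood offcut, 40 x 62 x 22 mm, bystander lying between tin and stone. Origin: centre of its underside.
Mind the look-alikes: they are no part of the job. Of the things that look like the brush, the larger one is meant.

How it is judged:
By the outcome, as a careful person would: the job done as asked, in the order asked, and still so for the second after the job is handed in, while the arm keeps its last pose, push and grip.
It also fails if it takes over 64 s, if anything falls off the work surface, if the arm or the gripper's body presses on something with over 40 N, if the wrist force passes 120 N, or if a joint passes its speed limit or range.

### The arm

A 6-joint arm with a two-finger parallel gripper is mounted at the origin on a cart in front of the work surface, level with it; the furniture and walls round the work are solid. World frame = base frame: x ahead of the robot, y to its left, z up, the work surface at z = 0. Lengths are in mm, angles in rad, forces in N, time in s.
With the tool pointing down it reaches from about 350 to 975 mm from the base axis. Payload 7.1 kg.
Tool frame: the origin (TCP) lies between the finger pads; the fingertips stand 14 mm ahead of it and the grasp point (between the pads) lies 5 mm behind it; z points along the fingers, y is the line along which they close (so a half turn about z gives the same grasp; the last joint's range is limited). The gripper opens to 88 mm and grips with 3 to 60 N. Pads are 20 mm wide; open, the fingers measure 115 mm over their backs; the gripper's body (75 mm by 178 mm) begins 61 mm behind the grasp point.
Start: joints at [-1.188, 0.423, 1.63, -0, 1.089, -0.019], TCP at [244.438, -575.2, 236.675] pointing down, gripper open.
Joint ranges: [-3, 3], [-0.9, 2.11], [0.09, 2.58], [-1.31, 4.45], [0.11, 2.69], [-2.54, 2.54]. Speed limits (rad/s): [2.39, 2.39, 3.01, 3.14, 3.14, 3.14].

### API

Orientations are given as a rotation vector (axis times angle).
In Python, from workcell import ctrl gives the robot as it stands. The module is installed in compiled form; this text tells all that it offers.
- The arm moves only by the tool servo_tool, never from a script. Its argument "plan" is a list of rows, each a list of 3 entries, a list of its own where there are three numbers: the closure, from 0 (fully open) to 1 (shut), then the shift along the world's x, y, z in mm, then the turn about the world's z in degrees. In form: [[hand, [x, y, z], yaw], ...]. A call has 1 to 10 rows; each row is the pose to reach, as a shift and turn from the pose commanded when the call began; what a row does not reach only later rows make up. A row lasts 1/12 s, in which the tool goes at most 41.7 mm and 7.16 degrees, less where a joint would pass 70% of its speed; a pose out of reach is approached as far as the arm can. A call with a gripper value outside its range is refused whole. The fingers move at their own pace and stop on an object; the grip force is fixed at half the most. Time passes only in rows, so rows that repeat a pose let the fingers close. It gives the time, the measured TCP pose, the force, the opening and the grip force at its end, in the units of the state.
- ctrl.get_obs(): the state, without advancing time (a new reading comes with each control period).
- ctrl.get_image(name): name is "scene" or "top"; returns the picture (400x640x3 uint8, blue, green, red); there is no depth.
- ctrl.camera_info(name): a dict with "fovy" (degrees; the focal length in pixels is half the picture's height over the tangent of half this angle, whatever the lens; pixels are square), "cx", "cy" (the principal point, pixels), "rvec" (rotation vector, rad) and "tvec" (3), from world to camera coordinates, as OpenCV has them. Camera axes: x right, y down, z forward; pixel columns grow to the right and rows downward; lengths in mm; the calibration is good to about 2 mm. A picture is of the moment at which its call begins. camera_info takes no time and is no camera call.
- ctrl.close_job(): hands the job in; it is judged then, once.
The state is a dict: "t": time; "qpos": joint angles; "qvel": joint speeds; "joint_torque": joint torques, N m; "ee_pos": TCP position; "orientation": TCP orientation; "ft_force": force on the tool from outside, world axes, zero at the start; "moment": the same for the moment, N m; "width": finger opening in mm; "grasp_force": force on a finger pad.
Only numpy, scipy, OpenCV 4.12 (cv2) and the standard library are available. Lean on these libraries where they do the work, as an engineer would, in place of code of your own. Each camera call takes 0.05 s, during which the arm holds its last target. There are 200 camera calls.

## Working session

There is one attempt and no reset: what is moved stays moved. The work goes in short steps, Python scripts to look and compute and a tool call to move; the robot and the scene stay as the last step left them, time stands still between calls to the robot, and variables do not carry over. Pictures are saved under pics/ and viewed, at most 10 in all, crops included, and the job is handed in when it is done.

Besides the shell and the picture viewer there is one more tool, called after "Call:" as name(argument=value, ...), one argument or row to a line, values as JSON. servo_tool: Moves the arm, as the interface text tells. Its arguments: {"type":"object","properties":{"plan":{"type":"array"}},"required":["plan"]}

```bash
mkdir -p pics; cat > h.py <<'E'
import numpy as np, cv2
from workcell import ctrl
def cam(n):
    c=ctrl.camera_info(n); R=cv2.Rodrigues(np.array(c["rvec"],float))[0]; t=np.array(c["tvec"],float).ravel()
    return R,t,200/np.tan(np.radians(c["fovy"])/2),c["cx"],c["cy"]
def px2pl(n,u,v,z):
    R,t,f,cx,cy=cam(n); d=R.T@np.array([(u-cx)/f,(v-cy)/f,1]); o=-R.T@t
    return o+d*(z-o[2])/d[2]
def proj(n,p):
    R,t,f,cx,cy=cam(n); q=R@np.array(p,float)+t; return np.array([f*q[0]/q[2]+cx,f*q[1]/q[2]+cy])
E
python3 - <<'E'
from h import *
for n in("scene","top"):
    cv2.imwrite(f"pics/{n}0.png",ctrl.get_image(n)); print(n,ctrl.camera_info(n)); R,t,*_=cam(n); print(-R.T@t)
o=ctrl.get_obs();print(o)
E
```

```text
scene {'fovy': 50.72457141653999, 'cx': 321.9159604307603, 'cy': 197.8344963444508, 'rvec': array([ 2.0641729 ,  1.34357187, -0.53073214]), 'tvec': array([-255.92870358, -314.35531351, 1586.37683501])}
[1303.06997008 -293.71025441  946.91771905]
top {'fovy': 56.90469007135798, 'cx': 315.74086036999705, 'cy': 199.89651386262923, 'rvec': array([ 2.09226554, -2.13029134,  0.15591574]), 'tvec': array([ 89.54113402, 507.84097618, 852.38596839])}
[347.23440427  51.76090374 932.32558058]
{'t': 0.1, 'qpos': array([-1.18797372e+00,  4.23761868e-01,  1.63058513e+00, -7.43688505e-06,
        1.08859311e+00, -1.89847875e-02]), 'qvel': array([ 1.14413978e-03, -1.94030556e-03, -5.10101030e-04, -1.94791269e-03,
        1.65198969e-03,  9.08097717e-05]), 'joint_torque': array([ 1.48381541e-04, -5.45616102e+01, -2.74323714e+01,  6.45027962e-02,
        1.87455013e-02, -2.06706000e-05]), 'ee_pos': array([ 244.28221983, -574.77488032,  235.99218431]), 'orientation': array([-3.07710617e+00, -6.26661403e-01,  3.92934855e-04]), 'ft_force': array([-0.0107902 ,  0.23521503, -0.1460867 ]), 'moment': array([ 0.04993632, -0.00224836, -0.03507191]), 'grasp_force': 0.0, 'width': 87.85193275538978}
```

View pics/scene0.png

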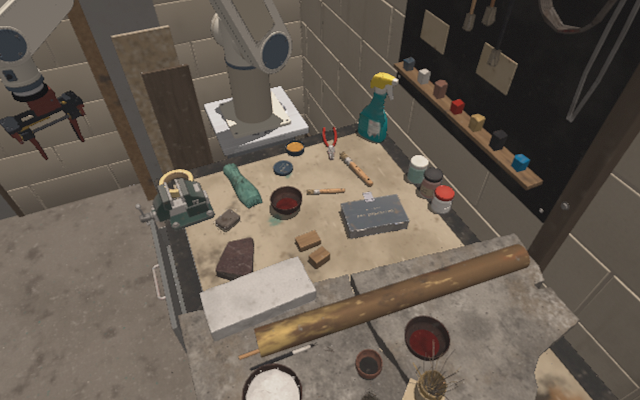

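View pics/top0.png

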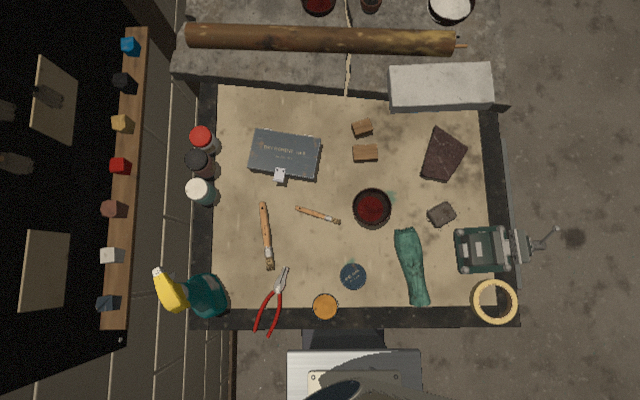

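The top view shows two brushes: the larger at (266,235), the smaller at (318,214). The bench bowl is at (371,208), with ledge bowls at (320,5), (370,5) and (450,8). The slab is at (443,154) and a small stone at (441,214). The tin is at (285,153) with its tab at (280,176), and the offcuts are at (365,153) and (362,128). I'll take the larger brush, the bench bowl, the large slab and the tin tab, and check them in a crop.

```bash
python3 - <<'E'
from h import *
im=cv2.imread("pics/top0.png"); 
cv2.imwrite("pics/crop1.png",cv2.resize(im[110:290,235:480],None,fx=3.2,fy=3.2,interpolation=cv2.INTER_CUBIC))
hsv=cv2.cvtColor(im,cv2.COLOR_BGR2HSV)
for (u,v,z) in [(264,203,10),(268,268,10),(371,208,48),(443,154,27),(280,179,37),(249,128,37),(320,135,37),(314,180,37),(247,172,37)]: print(u,v,px2pl("top",u,v,z).round(1))
# brush mask
sub=np.zeros(im.shape[:2],np.uint8); sub[195:275,252:282]=1
b,g,r=[im[...,i].astype(int) for i in range(3)]
print(hsv[235,255:280].tolist()); print(hsv[262,255:285].tolist())
E
```

```text
264 203 [511.  213.7  10. ]
268 268 [347.8 202.1  10. ]
371 208 [486.6 -52.8  48. ]
443 154 [ 623.9 -241.7   27. ]
280 179 [566.3 169.4  37. ]
249 128 [703.2 249.9  37. ]
320 135 [679.2  67.4  37. ]
314 180 [561.8  84.3  37. ]
247 172 [586.4 252.9  37. ]
[[20, 79, 142], [19, 74, 142], [19, 78, 143], [19, 79, 142], [18, 75, 139], [18, 76, 135], [19, 77, 136], [16, 102, 127], [15, 120, 166], [16, 120, 176], [15, 127, 153], [15, 123, 181], [15, 122, 176], [15, 124, 146], [15, 110, 100], [22, 100, 56], [18, 71, 54], [18, 73, 140], [17, 71, 151], [18, 75, 147], [18, 74, 148], [19, 73, 146], [20, 75, 149], [19, 72, 153], [18, 72, 155]]
[[18, 75, 149], [20, 73, 150], [19, 71, 157], [20, 73, 150], [18, 73, 154], [19, 71, 151], [20, 75, 153], [18, 75, 154], [17, 77, 152], [19, 68, 150], [18, 86, 142], [17, 104, 128], [18, 104, 130], [18, 105, 148], [17, 102, 153], [18, 109, 152], [18, 104, 150], [18, 110, 121], [20, 94, 84], [20, 71, 65], [19, 72, 146], [19, 71, 157], [18, 76, 154], [19, 69, 159], [19, 74, 161], [20, 71, 159], [19, 72, 159], [19, 72, 159], [19, 69, 155], [20, 70, 157]]
```

View pics/crop1.png

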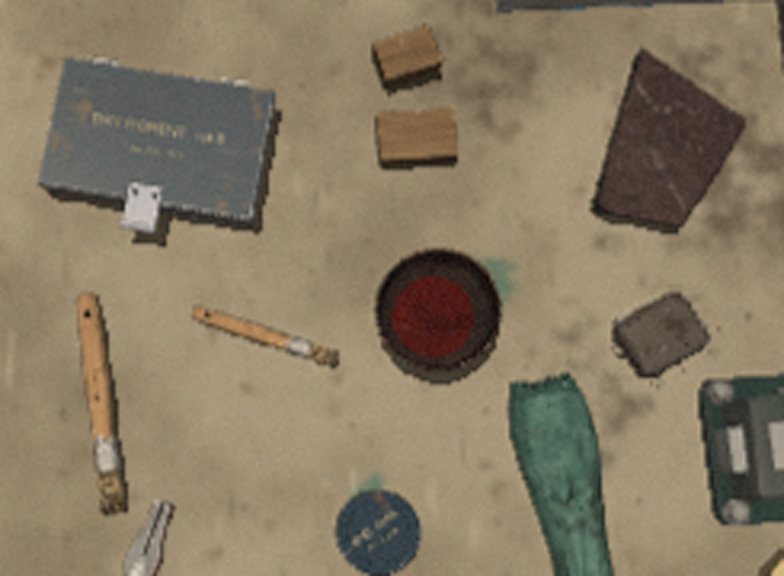

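```bash
cat >> h.py <<'E'
def rigid(loc,wor):
    loc=np.array(loc,float);wor=np.array(wor,float)
    a=loc-loc.mean(0);b=wor-wor.mean(0)
    th=np.arctan2((a[:,0]*b[:,1]-a[:,1]*b[:,0]).sum(),(a*b).sum())
    c,s=np.cos(th),np.sin(th);R=np.array([[c,-s],[s,c]]);t=wor.mean(0)-R@loc.mean(0)
    return th,t,np.linalg.norm(wor-loc@R.T-t,axis=1)
def cr(u,v): return u/3.2+235-.34,v/3.2+110-.34
E
python3 - <<'E'
from h import *
P=lambda u,v,z:px2pl("top",*cr(u,v),z)[:2]
a=px2pl("top",261.7,201.3,10.5)[:2]; b=px2pl("top",269.8,270,10.5)[:2]
d=b-a;L=np.linalg.norm(d);d/=L
print("brush tail",a,"tip",b,L,"dir deg",np.degrees(np.arctan2(d[1],d[0])),"grip -60:",a+28*d)
print("slab",rigid([(70,24),(13,-56),(-70,-10),(-62,55)],[P(642,48,33),P(746,122,28),P(676,232,20),P(594,208,20.5)]))
print("tin",rigid([(55,86.5),(55,-86.5),(-55,-86.5),(-55,86.5)],[P(65,58,37),P(274,92,37),P(252,220,37),P(38,184,37)]))
print("bead",P(140,230,37))
print("bowl rim", P(438,314,48))
R=cv2.Rodrigues(ctrl.get_obs()["orientation"])[0];print(R.round(3))
print("toolY deg",np.degrees(np.arctan2(R[1,1],R[0,1])))
# ledge info
for p in [(320,80),(445,105),(440,65)]: print(p,px2pl("top",*p,0),px2pl("top",*p,100))
E
```

```text
brush tail [515.45309776 219.60310696] tip [342.86443666 197.51685189] 173.9961166314742 dir deg -172.70746739037938 grip -60: [487.67958991 216.04891763]
slab (np.float64(-0.1005495698696474), array([ 627.96576336, -244.28604133]), array([1.18195991, 4.26216517, 4.94194578, 1.56093816]))
tin (np.float64(-0.19197050055458117), array([634.57918475, 160.31697537]), array([1.77298771, 2.77185748, 1.83175304, 2.41072913]))
bead [559.93159709 173.36416024]
bowl rim [487.06759055 -54.1264727 ]
[[ 0.92   0.391 -0.001]
 [ 0.391 -0.92   0.001]
 [ 0.    -0.001 -1.   ]]
toolY deg -66.97793352860464
(320, 80) [850.56888205  65.34937116   0.        ] [796.58189636  63.89189024 100.        ]
(445, 105) [ 767.4622862  -266.00814751    0.        ] [ 722.38920329 -231.92466231  100.        ]
(440, 65) [ 883.61651986 -261.51462777    0.        ] [ 826.08488855 -227.91311151  100.        ]
```

Call:
servo_tool(
  plan=[
    [0,[122,395,0],-8],
    [0,[122,395,0],-8],
    [0,[122,395,0],-8],
    [0,[122,395,0],-8],
    [0,[122,395,0],-8],
    [0,[122,395,0],-8],
    [0,[122,395,0],-8],
    [0,[122,395,0],-8],
    [0,[122,395,0],-8],
    [0,[122,395,0],-8],
  ],
)

```text
t: 0.93
ee_pos: [366.3, -178.0, 236.6]
orientation: [-3.114, -0.41, 0.0]
ft_force: [0.8, -0.0, -0.1]
width: 87.8
grasp_force: 0.0
```

Call:
servo_tool(
  plan=[
    [0,[122,396,0],-8],
    [0,[122,396,0],-8],
    [0,[122,396,0],-8],
    [0,[122,396,0],-8],
    [0,[122,396,0],-8],
    [0,[122,396,0],-8],
    [0,[122,396,0],-8],
    [0,[122,396,0],-8],
    [0,[122,396,0],-8],
    [0,[122,396,0],-8],
  ],
)

```text
t: 1.77
ee_pos: [486.6, 212.6, 236.4]
orientation: [3.135, 0.193, -0.001]
ft_force: [1.4, -0.6, -0.8]
width: 88.1
grasp_force: 0.0
```

Call:
servo_tool(
  plan=[
    [0,[0,0,-40],0],
    [0,[0,0,-80],0],
    [0,[0,0,-120],0],
    [0,[0,0,-160],0],
    [0,[0,0,-190],0],
    [0,[0,0,-208],0],
    [0,[0,0,-220],0],
    [0,[0,0,-220],0],
    [0,[0,0,-220],0],
  ],
)

```text
t: 2.52
ee_pos: [486.8, 210.4, 16.4]
orientation: [3.136, 0.192, -0.001]
ft_force: [0.4, -0.0, 0.2]
width: 87.6
grasp_force: 0.0
```

Call:
servo_tool(
  plan=[
    [1,[0,0,0],0],
    [1,[0,0,0],0],
    [1,[0,0,0],0],
    [1,[0,0,0],0],
    [1,[0,0,0],0],
    [1,[0,0,0],0],
    [1,[0,0,0],0],
    [1,[0,0,0],0],
  ],
)

```text
t: 3.18
ee_pos: [486.8, 210.4, 16.7]
orientation: [-3.136, -0.192, -0.0]
ft_force: [-0.7, -0.8, -0.6]
width: 38.0
grasp_force: 0.0
```

Call:
servo_tool(
  plan=[
    [1,[0,0,0],0],
    [1,[0,0,0],0],
    [1,[0,0,0],0],
    [1,[0,0,0],0],
    [1,[0,0,0],0],
    [1,[0,0,0],0],
  ],
)

```text
t: 3.68
ee_pos: [486.8, 210.4, 16.7]
orientation: [-3.136, -0.192, -0.0]
ft_force: [0.6, -0.0, 0.3]
width: 21.3
grasp_force: 29.8
```

Call:
servo_tool(
  plan=[
    [1,[0,0,20],0],
    [1,[0,0,40],0],
    [1,[0,0,70],0],
    [1,[0,0,105],0],
    [1,[0,0,140],0],
    [1,[0,0,160],0],
    [1,[0,0,160],0],
    [1,[0,0,160],0],
  ],
)

```text
t: 4.35
ee_pos: [487.2, 210.6, 177.6]
orientation: [-3.135, -0.192, -0.004]
ft_force: [0.3, -0.1, -0.7]
width: 20.9
grasp_force: 29.8
```

```bash
python3 - <<'E'
from h import *
for n in("scene","top"): cv2.imwrite(f"pics/{n}1.png",ctrl.get_image(n))
a=cv2.imread("pics/scene1.png")[110:260,240:430]; b=cv2.imread("pics/top1.png")[130:280,200:390]
cv2.imwrite("pics/m1.png",cv2.resize(np.hstack([a,b]),None,fx=2.1,fy=2.1,interpolation=cv2.INTER_CUBIC))
E
```

```text
(no output)
```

View pics/m1.png

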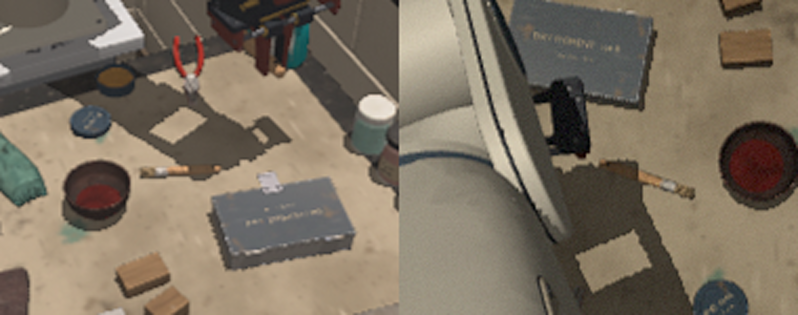

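Call:
servo_tool(
  plan=[
    [1,[2,-15,0],7],
    [1,[4,-30,0],14],
    [1,[6,-45,0],21],
    [1,[8,-60,0],28],
    [1,[10,-75,0],35],
    [1,[12,-90,0],42],
    [1,[13,-105,0],49],
    [1,[13,-120,0],56],
    [1,[13,-135,0],63],
    [1,[13,-150,0],70],
  ],
)

```text
t: 5.28
ee_pos: [498.5, 59.5, 174.6]
orientation: [-2.451, -1.962, 0.005]
ft_force: [-0.3, -0.5, -0.6]
width: 20.6
grasp_force: 29.8
```

Call:
servo_tool(
  plan=[
    [1,[0,0,0],7],
    [1,[0,0,0],14],
    [1,[0,0,0],20],
    [1,[0,0,0],20],
  ],
)

```text
t: 5.62
ee_pos: [498.5, 60.1, 174.7]
orientation: [-2.076, -2.355, 0.004]
ft_force: [-0.5, 0.3, -0.4]
width: 20.8
grasp_force: 29.8
```

```bash
python3 - <<'E'
from h import *
for n in("scene","top"): cv2.imwrite(f"pics/{n}2.png",ctrl.get_image(n))
a=cv2.imread("pics/scene2.png")[60:260,200:390]; b=cv2.imread("pics/top2.png")[100:300,270:460]
cv2.imwrite("pics/m2.png",cv2.resize(np.hstack([a,b]),None,fx=2.1,fy=2.1,interpolation=cv2.INTER_CUBIC))
E
```

```text
(no output)
```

View pics/m2.png

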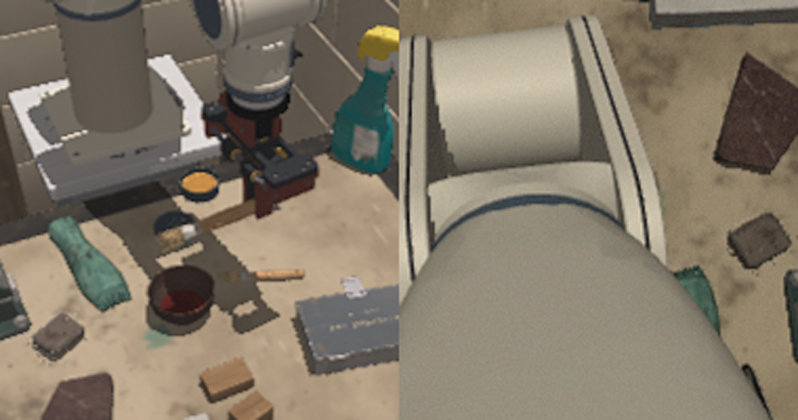

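```bash
python3 - <<'E'
from h import *
a=np.radians(-82.5); g=np.array([498.5,60.1,169])
for T in (0,10,20,30,40):
    for L in (144,):
        t=np.radians(T); print(T,proj("scene",g+L*np.array([np.cos(t)*np.cos(a),np.cos(t)*np.sin(a),-np.sin(t)])).round(1))
print(proj("scene",g))
E
```

```text
0 [275.5 175.7]
10 [277. 182.]
20 [279.8 187.4]
30 [283.8 191.7]
40 [288.8 194.8]
[321.96319931 156.76238613]
```

The brush is held level: its tip is at scene (277,172), which matches 0° tilt. I need a tilt, so I'll press the tail down on the fixed ledge at the back. First I'll measure the ledge and the white block.

```bash
python3 - <<'E'
from h import *
a=cv2.imread("pics/scene0.png")[225:385,190:590]; b=cv2.imread("pics/top0.png")[0:130,160:560]
cv2.imwrite("pics/m3.png",cv2.resize(np.vstack([a,b]),None,fx=2,fy=2,interpolation=cv2.INTER_CUBIC))
E
```

```text
(no output)
```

View pics/m3.png

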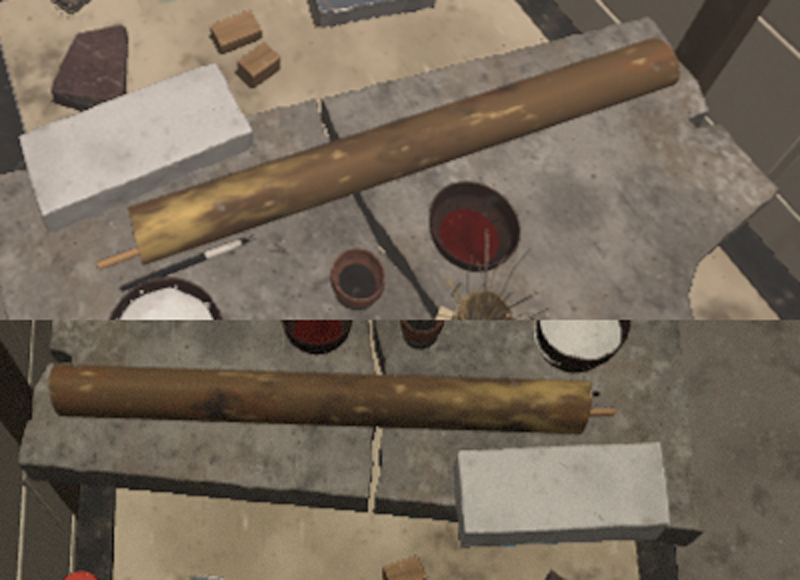

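```bash
cat >> h.py <<'E'
def tri(pt,ps):
    A=[]
    Ps=[]
    for n,p in(("top",pt),("scene",ps)):
        R,t,f,cx,cy=cam(n);K=np.array([[f,0,cx],[0,f,cy],[0,0,1]]);Ps.append(K@np.c_[R,t])
    X=cv2.triangulatePoints(Ps[0],Ps[1],np.array(pt,float),np.array(ps,float)).ravel();X=X[:3]/X[3]
    return X.round(1),(proj("top",X)-pt).round(1)
E
python3 - <<'E'
from h import *
print(tri((346,89),(351,274)));print(tri((391.5,107),(299,257.5)));print(tri((494,103.5),(200,292.5)))
print("ledge bowl",tri((319,160-160+3),(427,340)))
for z in (40,60,80): print(z,px2pl("top",300,83.5,z),px2pl("top",346,89,z))
E
```

```text
(array([801. ,   2. ,  44.3]), array([-1.6, -0.6]))
(array([ 729. , -106. ,   84.8]), array([-1. , -0.3]))
(array([ 728.8, -350.6,   87.8]), array([-0.8, -0.2]))
ledge bowl (array([1032. ,   67.5,   72.4]), array([-1.7, -0.6]))
40 [820.85400665 117.19609565  40.        ] [801.47445063  -2.23500168  40.        ]
60 [810.23860768 115.72947419  60.        ] [791.29341231  -1.02477289  60.        ]
80 [799.62320871 114.26285274  80.        ] [7.81112374e+02 1.85455898e-01 8.00000000e+01]
```

The block top is at z≈86 with its front edge at x≈729. I'll press the brush tail there with the bristles towards −x.

Call:
servo_tool(
  plan=[
    [1,[15,-14,0],-7],
    [1,[30,-28,0],-14],
    [1,[45,-42,0],-21],
    [1,[60,-56,0],-28],
    [1,[75,-70,0],-35],
    [1,[90,-84,0],-42],
    [1,[105,-98,0],-49],
    [1,[120,-112,0],-56],
    [1,[135,-126,0],-63],
    [1,[150,-140,0],-70],
  ],
)

```text
t: 6.55
ee_pos: [650.0, -80.1, 175.6]
orientation: [-3.057, -0.72, 0.002]
ft_force: [1.5, 0.4, -1.1]
width: 20.8
grasp_force: 29.8
```

Call:
servo_tool(
  plan=[
    [1,[20,-20,0],-7],
    [1,[40,-40,0],-14],
    [1,[60,-60,0],-21],
    [1,[60,-60,-20],-27],
    [1,[60,-60,-40],-27],
    [1,[60,-60,-55],-27],
    [1,[60,-60,-55],-27],
  ],
)

```text
t: 7.13
ee_pos: [706.9, -138.9, 116.7]
orientation: [-3.14, 0.002, 0.012]
ft_force: [-0.7, 0.1, -1.0]
width: 20.8
grasp_force: 29.8
```

```bash
python3 - <<'E'
from h import *
for n in("scene","top"): cv2.imwrite(f"pics/{n}4.png",ctrl.get_image(n))
print(proj("scene",[709,-140,115]),proj("top",[709,-140,115]),ctrl.get_obs()["ee_pos"])
a=cv2.imread("pics/scene4.png")[170:340,190:390]; b=cv2.imread("pics/top4.png")[60:230,300:500]
cv2.imwrite("pics/m4.png",cv2.resize(np.hstack([a,b]),None,fx=2,fy=2,interpolation=cv2.INTER_CUBIC))
E
```

```text
[281.55526561 248.7858861 ] [407.68976147 108.73755707] [ 709.10503004 -139.14379742  120.58873129]
```

View pics/m4.png

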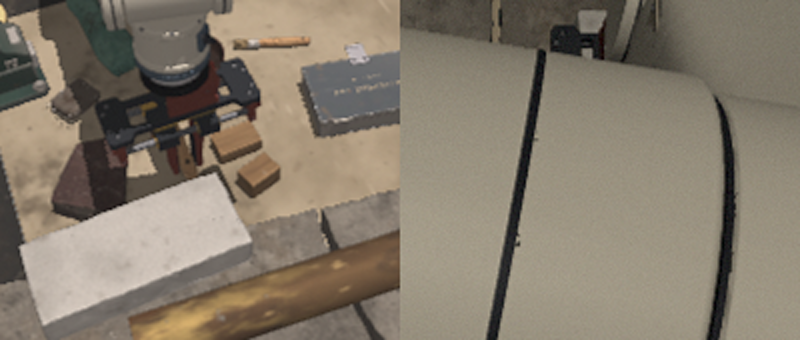

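Call:
servo_tool(
  plan=[
    [1,[0,0,-8],0],
    [1,[0,0,-15],0],
    [1,[0,0,-15],0],
    [1,[0,0,-15],0],
  ],
)

```text
t: 7.57
ee_pos: [710.9, -139.6, 108.0]
orientation: [3.141, 0.001, 0.005]
ft_force: [0.7, 0.4, 2.1]
width: 21.0
grasp_force: 30.0
```

Call:
servo_tool(
  plan=[
    [1,[0,0,-3],0],
    [1,[0,0,-6],0],
    [1,[0,0,-6],0],
  ],
)

```text
t: 7.82
ee_pos: [711.3, -139.6, 104.2]
orientation: [3.141, 0.001, 0.006]
ft_force: [-5.3, 1.3, 16.2]
width: 20.9
grasp_force: 30.0
```

Call:
servo_tool(
  plan=[
    [1,[0,0,-2],0],
    [1,[0,0,-4],0],
    [1,[0,0,-4],0],
  ],
)

```text
t: 8.07
ee_pos: [711.6, -139.6, 100.8]
orientation: [3.141, 0.001, 0.007]
ft_force: [-5.6, 2.0, 20.2]
width: 20.9
grasp_force: 30.0
```

Call:
servo_tool(
  plan=[
    [1,[0,0,-2],0],
    [1,[0,0,-4],0],
    [1,[0,0,-4],0],
  ],
)

```text
t: 8.32
ee_pos: [712.0, -139.7, 97.1]
orientation: [3.141, 0.001, 0.009]
ft_force: [-5.4, 2.6, 20.2]
width: 21.0
grasp_force: 30.0
```

```bash
python3 - <<'E'
from h import *
o=ctrl.get_obs();print({k:np.round(o[k],2) for k in("ee_pos","orientation","ft_force","moment")})
E
```

```text
{'ee_pos': array([ 712.  , -139.65,   97.12]), 'orientation': array([3.14, 0.  , 0.01]), 'ft_force': array([-5.44,  2.6 , 20.22]), 'moment': array([0.38, 0.51, 0.03])}
```

Call:
servo_tool(
  plan=[
    [1,[0,0,30],0],
    [1,[-40,0,60],0],
    [1,[-80,10,90],0],
    [1,[-110,30,100],0],
    [1,[-110,50,100],0],
    [1,[-110,80,100],7],
    [1,[-110,86,100],14],
    [1,[-110,86,100],21],
    [1,[-110,86,100],28],
    [1,[-110,86,100],35],
  ],
)

```text
t: 9.15
ee_pos: [599.8, -53.1, 193.1]
orientation: [2.992, 0.955, 0.001]
ft_force: [0.2, -0.1, -0.6]
width: 20.9
grasp_force: 30.0
```

Call:
servo_tool(
  plan=[
    [1,[0,0,0],7],
    [1,[0,0,0],14],
    [1,[0,0,0],21],
    [1,[0,0,0],28],
    [1,[0,0,0],35],
    [1,[0,0,0],42],
    [1,[0,0,0],49],
    [1,[0,0,0],55],
    [1,[0,0,0],55],
  ],
)

```text
t: 9.9
ee_pos: [599.7, -53.5, 192.8]
orientation: [2.217, 2.226, 0.0]
ft_force: [0.9, -0.9, -0.9]
width: 20.8
grasp_force: 30.0
```

```bash
python3 - <<'E'
from h import *
for n in("scene","top"): cv2.imwrite(f"pics/{n}5.png",ctrl.get_image(n))
o=ctrl.get_obs();print(o["ee_pos"],o["orientation"],o["width"])
p=o["ee_pos"]-[0,0,6]
w=o["orientation"];a=2*np.arctan2(w[1],w[0])-np.pi;print(np.degrees(a))
for T in (0,10,20,30,40,50):
    t=np.radians(T);print(T,proj("scene",p+144*np.array([np.cos(t)*np.cos(a),np.cos(t)*np.sin(a),-np.sin(t)])).round(1))
a=cv2.imread("pics/scene5.png")[100:300,200:450]
cv2.imwrite("pics/m5.png",cv2.resize(a,None,fx=2.8,fy=2.8,interpolation=cv2.INTER_CUBIC))
E
```

```text
[599.73937456 -53.53017307 192.81315581] [2.22465519e+00 2.21796159e+00 2.49859957e-04] 20.656909129246237
-90.17265257251658
0 [241.5 205.3]
10 [243.8 211.8]
20 [247.6 217.4]
30 [252.7 221.9]
40 [259.  225.2]
50 [266.2 227.4]
```

View pics/m5.png

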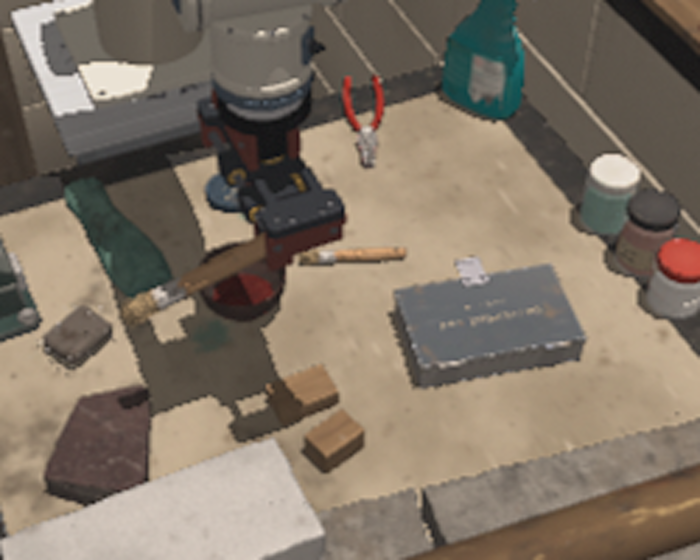

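```bash
cat > f.py <<'E'
from h import *
from scipy.optimize import least_squares
def fit(p,a,tip,mid,L=144):
    def res(x):
        t,dz,s=x; d=np.array([np.cos(t)*np.cos(a),np.cos(t)*np.sin(a),-np.sin(t)]); q=p+[0,0,dz]
        return np.r_[proj("scene",q+L*d)-tip,proj("scene",q+s*d)-mid]
    r=least_squares(res,[.2,0,40],x_scale=[.1,3,10]);return np.degrees(r.x[0]),r.x[1:],r.fun
E
python3 - <<'E'
from f import *
p=np.array([599.7,-53.5,192.8]);a=np.radians(-90.2)
c=lambda u,v:np.array([u/2.8+200,v/2.8+100])
for tip in [(122,313),(124,309),(120,310)]:
    print(fit(p,a,c(*tip),c(262,249)),fit(p,a,c(*tip),c(185,288)))
E
```

```text
(np.float64(10.66082378079299), array([-3.84064517,  8.95601136]), array([ 0.27501462, -0.15317801,  0.04035511,  0.08880274])) (np.float64(7.138382469743691), array([-13.18915674,  84.01509322]), array([-0.22791384,  0.17628741, -0.04853349, -0.11932831]))
(np.float64(9.762846615033588), array([-2.6488238 ,  9.24719289]), array([-0.78729485,  0.41303994, -0.1020866 , -0.23111599])) (np.float64(5.528990123641723), array([-14.02547239,  83.97527247]), array([-1.29662881,  0.8103785 , -0.19318067, -0.50176815]))
(np.float64(8.670926227049625), array([-4.21486244,  8.8953459 ]), array([ 0.40415199, -0.19615407,  0.04443474,  0.10413977])) (np.float64(2.0660608991782445), array([-21.00155671,  83.35281048]), array([-0.19144679,  0.06736086, -0.00861121, -0.02534356]))
```

Tilt is now about 10°. I'll press again with a longer lever.

Call:
servo_tool(
  plan=[
    [1,[10,-9,0],-7],
    [1,[20,-18,0],-14],
    [1,[30,-27,0],-21],
    [1,[40,-36,0],-28],
    [1,[50,-45,0],-35],
    [1,[60,-54,0],-42],
    [1,[70,-63,0],-49],
    [1,[80,-72,0],-56],
    [1,[90,-81,0],-63],
    [1,[100,-86,0],-70],
  ],
)

```text
t: 10.83
ee_pos: [700.2, -140.6, 192.6]
orientation: [3.096, 0.531, -0.0]
ft_force: [-0.6, 0.0, -0.4]
width: 21.1
grasp_force: 30.0
```

Call:
servo_tool(
  plan=[
    [1,[5,0,0],-7],
    [1,[5,0,-20],-14],
    [1,[5,0,-40],-20],
    [1,[5,0,-65],-20],
    [1,[5,0,-80],-20],
    [1,[5,0,-80],-20],
    [1,[5,0,-80],-20],
  ],
)

```text
t: 11.42
ee_pos: [704.3, -139.5, 111.9]
orientation: [-3.141, 0.0, 0.003]
ft_force: [-0.2, -1.1, -0.1]
width: 21.1
grasp_force: 30.0
```

Call:
servo_tool(
  plan=[
    [1,[0,0,-3],0],
    [1,[0,0,-6],0],
    [1,[0,0,-9],0],
    [1,[0,0,-12],0],
    [1,[0,0,-12],0],
  ],
)

```text
t: 11.83
ee_pos: [704.6, -139.6, 100.5]
orientation: [-3.142, -0.0, 0.0]
ft_force: [-0.1, -0.5, -0.2]
width: 20.8
grasp_force: 30.0
```

Call:
servo_tool(
  plan=[
    [1,[0,0,-3],0],
    [1,[0,0,-6],0],
    [1,[0,0,-8],0],
    [1,[0,0,-8],0],
  ],
)

```text
t: 12.17
ee_pos: [705.3, -139.7, 94.2]
orientation: [3.141, 0.001, 0.002]
ft_force: [-3.5, 0.2, 8.8]
width: 20.7
grasp_force: 30.0
```

Call:
servo_tool(
  plan=[
    [1,[0,0,-3],0],
    [1,[0,0,-6],0],
    [1,[0,0,-6],0],
  ],
)

```text
t: 12.42
ee_pos: [706.0, -139.7, 88.9]
orientation: [3.141, 0.001, 0.005]
ft_force: [-3.3, 1.1, 11.4]
width: 20.6
grasp_force: 30.0
```

Call:
servo_tool(
  plan=[
    [1,[0,0,-2],0],
    [1,[0,0,-5],0],
    [1,[0,0,-5],0],
  ],
)

```text
t: 12.67
ee_pos: [706.7, -139.7, 84.5]
orientation: [3.141, 0.001, 0.007]
ft_force: [-2.1, 1.7, 13.9]
width: 21.1
grasp_force: 30.0
```

Call:
servo_tool(
  plan=[
    [1,[0,0,30],0],
    [1,[-40,0,60],0],
    [1,[-80,10,90],0],
    [1,[-110,30,110],0],
    [1,[-110,50,110],0],
    [1,[-110,80,110],7],
    [1,[-110,86,110],14],
    [1,[-110,86,110],21],
    [1,[-110,86,110],28],
    [1,[-110,86,110],35],
  ],
)

```text
t: 13.5
ee_pos: [594.8, -53.2, 191.8]
orientation: [2.993, 0.955, 0.0]
ft_force: [0.2, -0.3, -0.9]
width: 21.0
grasp_force: 30.0
```

Call:
servo_tool(
  plan=[
    [1,[0,0,0],7],
    [1,[0,0,0],14],
    [1,[0,0,0],21],
    [1,[0,0,0],28],
    [1,[0,0,0],35],
    [1,[0,0,0],42],
    [1,[0,0,0],49],
    [1,[0,0,0],55],
    [1,[0,0,0],55],
  ],
)

```text
t: 14.25
ee_pos: [594.7, -53.6, 191.6]
orientation: [-2.217, -2.226, 0.0]
ft_force: [-0.3, -0.2, 0.5]
width: 21.1
grasp_force: 30.0
```

```bash
python3 - <<'E'
from h import *
cv2.imwrite(f"pics/scene6.png",ctrl.get_image("scene"))
o=ctrl.get_obs();print(o["ee_pos"],o["orientation"],o["width"])
p=o["ee_pos"]-[0,0,5]
w=o["orientation"];a=2*np.arctan2(w[1],w[0])-np.pi
for T in (0,10,20,30,40,50):
    t=np.radians(T);print(T,proj("scene",p+144*np.array([np.cos(t)*np.cos(a),np.cos(t)*np.sin(a),-np.sin(t)])).round(1))
print(proj("scene",p))
a=cv2.imread("pics/scene6.png")[130:260,220:350]
cv2.imwrite("pics/m6.png",cv2.resize(a,None,fx=4,fy=4,interpolation=cv2.INTER_CUBIC))
E
```

```text
[594.75279723 -53.59357969 191.63590932] [2.22334417e+00 2.21953306e+00 5.23512254e-05] 20.722299206050742
0 [240.9 204. ]
10 [243.2 210.6]
20 [247.  216.1]
30 [252.2 220.6]
40 [258.4 223.9]
50 [265.6 226.1]
[296.14067823 186.91622997]
```

View pics/m6.png

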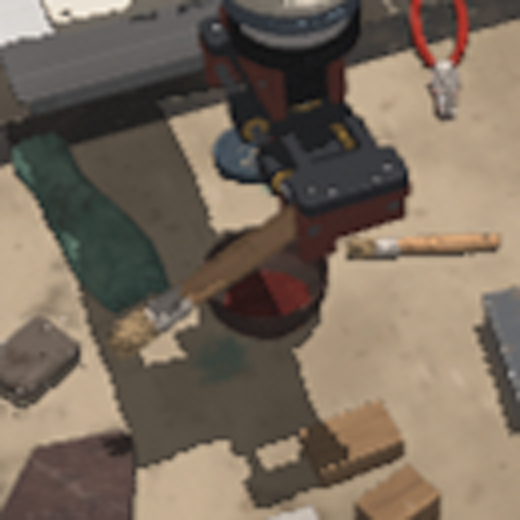

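```bash
python3 - <<'E'
from f import *
p=np.array([594.7,-53.6,191.6]);a=np.radians(-90)
c=lambda u,v:np.array([u/4+220,v/4+130])
for tip in [(112,345),(115,340)]:
  for m in [(288,228),(240,258),(200,280)]:
    print(tip,m,fit(p,a,c(*tip),c(*m)))
E
```

```text
(112, 345) (288, 228) (np.float64(23.503387467551807), array([ 2.69310292, 11.47187398]), array([ 0.30027097, -0.35466653,  0.16929331,  0.25935   ]))
(112, 345) (240, 258) (np.float64(23.472577617011417), array([ 3.17394311, 47.27909007]), array([ 0.26008684, -0.49306472,  0.2535949 ,  0.38879408]))
(112, 345) (200, 280) (np.float64(23.541009990190208), array([ 4.92027836, 76.54387196]), array([ 0.20439365, -0.91134885,  0.50185491,  0.76798909]))
(115, 340) (288, 228) (np.float64(24.025778581170076), array([ 5.53891013, 12.44815736]), array([-0.33236937,  0.40662973, -0.19782462, -0.29898434]))
(115, 340) (240, 258) (np.float64(24.592200472251573), array([ 7.12156181, 48.62322051]), array([-0.12325742,  0.2612374 , -0.13955247, -0.20786496]))
(115, 340) (200, 280) (np.float64(25.19164621735729), array([10.11915655, 78.35472495]), array([ 0.0353735 , -0.23803789,  0.13825357,  0.20276584]))
```

Tilt is now about 24°, and the brush has slid up in the pads by about 10 mm. One more press will give a safe margin.

Call:
servo_tool(
  plan=[
    [1,[10,-9,0],-7],
    [1,[20,-18,0],-14],
    [1,[30,-27,0],-21],
    [1,[40,-36,0],-28],
    [1,[50,-45,0],-35],
    [1,[60,-54,0],-42],
    [1,[70,-63,0],-49],
    [1,[80,-72,0],-56],
    [1,[90,-81,0],-63],
    [1,[100,-86,0],-70],
  ],
)

```text
t: 15.13
ee_pos: [695.2, -140.6, 191.5]
orientation: [3.096, 0.53, -0.0]
ft_force: [0.2, 0.6, -0.9]
width: 20.6
grasp_force: 30.0
```

Call:
servo_tool(
  plan=[
    [1,[6,0,0],-7],
    [1,[6,0,-20],-14],
    [1,[6,0,-55],-20],
    [1,[6,0,-90],-20],
    [1,[6,0,-102],-20],
    [1,[6,0,-102],-20],
    [1,[6,0,-102],-20],
  ],
)

```text
t: 15.72
ee_pos: [700.9, -139.6, 89.7]
orientation: [-3.141, 0.001, 0.001]
ft_force: [0.8, -0.5, 1.1]
width: 20.9
grasp_force: 30.0
```

Call:
servo_tool(
  plan=[
    [1,[0,0,-3],0],
    [1,[0,0,-6],0],
    [1,[0,0,-9],0],
    [1,[0,0,-9],0],
  ],
)

```text
t: 16.05
ee_pos: [701.9, -139.8, 82.3]
orientation: [3.141, 0.0, 0.005]
ft_force: [0.1, -0.3, 4.5]
width: 20.7
grasp_force: 30.0
```

Call:
servo_tool(
  plan=[
    [1,[0,0,-3],0],
    [1,[0,0,-6],0],
    [1,[0,0,-8],0],
    [1,[0,0,-8],0],
  ],
)

```text
t: 16.38
ee_pos: [702.9, -140.0, 75.9]
orientation: [3.141, 0.0, 0.008]
ft_force: [-1.8, 0.6, 10.6]
width: 20.4
grasp_force: 30.0
```

Call:
servo_tool(
  plan=[
    [1,[0,0,30],0],
    [1,[-40,0,60],0],
    [1,[-80,10,90],0],
    [1,[-110,30,120],0],
    [1,[-110,50,120],0],
    [1,[-110,80,120],7],
    [1,[-110,86,120],14],
    [1,[-110,86,120],21],
    [1,[-110,86,120],28],
    [1,[-110,86,120],35],
  ],
)

```text
t: 17.22
ee_pos: [591.0, -53.2, 193.6]
orientation: [2.992, 0.955, 0.002]
ft_force: [0.2, 0.2, -0.1]
width: 20.9
grasp_force: 30.0
```

Call:
servo_tool(
  plan=[
    [1,[0,0,0],7],
    [1,[0,0,0],14],
    [1,[0,0,0],21],
    [1,[0,0,0],28],
    [1,[0,0,0],35],
    [1,[0,0,0],42],
    [1,[0,0,0],49],
    [1,[0,0,0],55],
    [1,[0,0,0],55],
  ],
)

```text
t: 17.97
ee_pos: [590.9, -53.6, 193.3]
orientation: [2.217, 2.225, 0.001]
ft_force: [0.7, -0.6, -0.8]
width: 20.7
grasp_force: 30.0
```

```bash
python3 - <<'E'
from f import *
im=ctrl.get_image("scene");cv2.imwrite(f"pics/scene7.png",im)
o=ctrl.get_obs();print(o["ee_pos"],o["orientation"],o["width"])
cv2.imwrite("pics/m7.png",cv2.resize(im[150:250,225:325],None,fx=6,fy=6,interpolation=cv2.INTER_CUBIC))
E
```

```text
[590.90119232 -53.62004906 193.19132854] [2.22292583e+00 2.21903416e+00 7.80716247e-04] 20.871521293058112
```

View pics/m7.png

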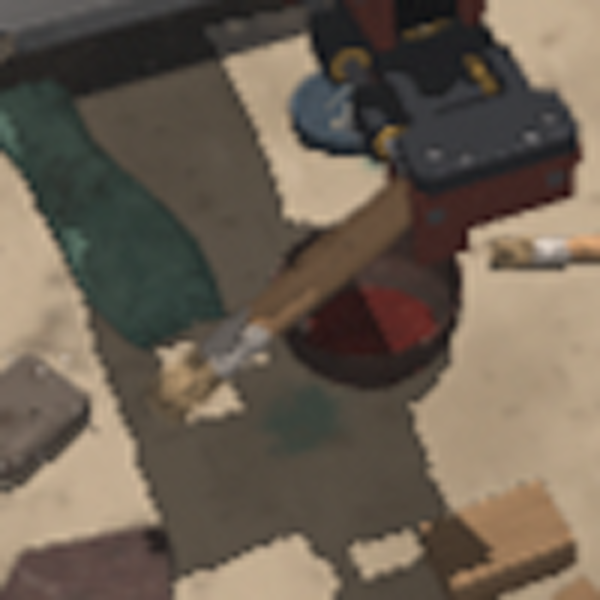

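```bash
python3 - <<'E'
from f import *
p=np.array([590.9,-53.6,193.2]);a=np.radians(-90)
c=lambda u,v:np.array([u/6+225,v/6+150])
for tip in [(165,405),(170,398)]:
  for m in [(400,213),(330,260),(235,340)]:
    print(tip,m,fit(p,a,c(*tip),c(*m)))
t=np.radians(33);d=np.array([0,-np.cos(t),-np.sin(t)])
E
```

```text
(165, 405) (400, 213) (np.float64(32.31464625840402), array([ 5.48502699, 12.06152923]), array([ 0.0213634 , -0.04072959,  0.02539908,  0.03116062]))
(165, 405) (330, 260) (np.float64(32.74742945667197), array([ 8.63063835, 49.34707967]), array([ 0.13410843, -0.67526995,  0.4569625 ,  0.5542964 ]))
(165, 405) (235, 340) (np.float64(32.144483257118914), array([  7.01437973, 102.54491546]), array([-0.15475678, -0.49142082,  0.36418744,  0.44856898]))
(170, 398) (400, 213) (np.float64(33.3774511818031), array([ 8.85190111, 13.50167628]), array([-0.32265319,  0.66688098, -0.42952739, -0.512894  ]))
(170, 398) (330, 260) (np.float64(34.226287202367565), array([12.98225855, 51.29625585]), array([ 0.01048551, -0.07405651,  0.05237834,  0.06118367]))
(170, 398) (235, 340) (np.float64(34.13009587589176), array([ 13.11227199, 105.51973402]), array([-0.05609751, -0.1414266 ,  0.11115698,  0.13015227]))
```

Call:
servo_tool(
  plan=[
    [1,[-26,26,0],0],
    [1,[-52,52,0],0],
    [1,[-78,78,0],0],
    [1,[-104,103,0],0],
    [1,[-104,103,0],0],
    [1,[-104,103,-20],0],
    [1,[-104,103,-40],0],
    [1,[-104,103,-50],0],
    [1,[-104,103,-50],0],
  ],
)

```text
t: 18.77
ee_pos: [485.7, 49.2, 141.1]
orientation: [-2.222, -2.218, 0.004]
ft_force: [-0.8, 0.0, -0.5]
width: 21.1
grasp_force: 30.0
```

```bash
python3 - <<'E'
from f import *
im=ctrl.get_image("scene");cv2.imwrite("pics/scene8.png",im)
o=ctrl.get_obs();print(o["ee_pos"])
p=o["ee_pos"]+[0,0,7];t=np.radians(32.5)
tip=p+144*np.array([0,-np.cos(t),-np.sin(t)]);print("tip pred",tip,proj("scene",tip))
im0=cv2.imread("pics/scene0.png");hsv=cv2.cvtColor(im,cv2.COLOR_BGR2HSV);h0=cv2.cvtColor(im0,cv2.COLOR_BGR2HSV)
def red(h): 
    m=((h[...,0]<8)|(h[...,0]>172))&(h[...,1]>120)&(h[...,2]>40);m[:180]=0;m[225:]=0;m[:,:265]=0;m[:,310:]=0;ys,xs=np.nonzero(m);return xs.mean(),ys.mean(),xs.min(),xs.max(),ys.min(),ys.max(),m.sum()
print(red(h0),red(hsv))
print("bowl rim c",proj("scene",[487,-54,48]))
# bristle colour pixels: bright tan near predicted tip and ferrule
u,v=proj("scene",tip).astype(int)
for y in range(v-14,v+12,2): print(y,[ "%3d/%3d/%3d"%tuple(hsv[y,x]) for x in range(u-14,u+22,4)])
E
```

```text
[486.44490226  49.17048392 142.06915192]
tip pred [486.44490226 -72.27788428  71.69800832] [278.1367623  192.19514637]
(np.float64(286.2918918918919), np.float64(203.18378378378378), np.int64(276), np.int64(297), np.int64(198), np.int64(208), np.int64(185)) (np.float64(286.85820895522386), np.float64(203.455223880597), np.int64(277), np.int64(297), np.int64(198), np.int64(208), np.int64(134))
bowl rim c [284.73416899 196.08824549]
178 [' 16/ 55/ 88', ' 17/ 58/ 88', ' 17/ 56/ 91', ' 17/ 62/ 87', ' 17/ 62/ 87', ' 17/ 58/ 83', ' 20/ 47/ 97', ' 14/110/100', ' 14/107/100']
180 [' 17/ 56/ 87', ' 17/ 56/ 86', ' 17/ 56/ 87', ' 17/ 57/ 85', ' 16/ 56/ 78', ' 17/ 65/173', ' 12/ 27/ 95', ' 14/ 63/ 93', ' 14/ 92/ 89']
182 [' 17/ 58/ 88', ' 17/ 57/ 89', ' 17/ 57/ 85', ' 17/ 63/142', ' 17/ 64/195', ' 16/ 56/123', ' 13/ 25/ 93', ' 10/ 24/ 97', ' 17/ 56/ 87']
184 [' 16/ 56/ 87', ' 17/ 58/ 88', ' 16/ 58/ 84', ' 17/ 65/196', ' 17/ 73/182', ' 16/ 40/ 96', ' 15/ 26/ 99', ' 15/ 44/ 82', ' 16/ 62/ 86']
186 [' 17/ 66/116', ' 17/ 59/ 86', ' 15/ 58/ 88', ' 17/ 65/176', ' 17/ 94/168', ' 17/ 86/118', ' 17/ 24/ 
[... 454 characters left out ...]

194 [' 16/ 63/194', ' 17/ 63/197', '  8/ 70/ 58', '  9/ 84/ 58', ' 14/ 90/ 85', '  8/ 64/ 44', '  7/ 66/ 50', '  7/ 72/ 46', ' 11/ 64/ 44']
196 [' 17/ 64/194', ' 17/ 64/195', '  3/ 55/ 46', '  5/ 81/ 69', '  5/ 69/ 48', '  8/ 67/ 46', '  9/ 57/ 45', ' 10/ 68/ 45', '  6/ 62/ 41']
198 [' 17/ 63/193', ' 16/ 66/197', '  5/ 61/ 50', '  7/ 83/ 77', '  9/ 71/ 47', '  3/105/ 46', '  3/119/ 47', '  0/ 71/ 43', ' 10/ 57/ 40']
200 [' 17/ 67/194', ' 17/ 66/194', '  9/ 53/ 48', '  9/ 72/ 74', '  0/106/ 48', '  0/116/ 46', '  1/136/ 47', '  1/125/ 47', '  7/ 56/ 41']
202 [' 18/ 65/189', ' 17/ 65/189', '  9/ 53/ 48', '  8/ 78/ 75', '  3/128/ 48', '  0/113/ 45', '  1/127/ 44', '  1/128/ 48', '  2/150/ 73']
```

Call:
servo_tool(
  plan=[
    [1,[0,0,-12],0],
    [1,[0,0,-24],0],
    [1,[0,0,-34],0],
    [1,[0,0,-40],0],
    [1,[0,0,-40],0],
  ],
)

```text
t: 19.23
ee_pos: [486.5, 49.2, 102.0]
orientation: [-2.221, -2.22, 0.002]
ft_force: [-0.0, -0.2, -0.4]
width: 20.9
grasp_force: 30.0
```

Call:
servo_tool(
  plan=[
    [1,[0,0,-4],0],
    [1,[0,0,-7],0],
    [1,[0,0,-7],0],
    [1,[0,0,-7],0],
  ],
)

```text
t: 19.57
ee_pos: [486.9, 49.4, 95.8]
orientation: [2.221, 2.222, 0.0]
ft_force: [-0.9, 0.1, -1.9]
width: 20.7
grasp_force: 30.0
```

```bash
python3 - <<'E'
from f import *
im=ctrl.get_image("scene");cv2.imwrite("pics/scene9.png",im)
o=ctrl.get_obs();print(o["ee_pos"],o["ft_force"])
p=o["ee_pos"]+[0,0,7];t=np.radians(32.5)
tip=p+144*np.array([0,-np.cos(t),-np.sin(t)]);print("tip pred",tip,proj("scene",tip))
im0=cv2.imread("pics/scene0.png");hsv=cv2.cvtColor(im,cv2.COLOR_BGR2HSV);h0=cv2.cvtColor(im0,cv2.COLOR_BGR2HSV)
def red(h): 
    m=((h[...,0]<8)|(h[...,0]>172))&(h[...,1]>120)&(h[...,2]>40);m[:180]=0;m[225:]=0;m[:,:265]=0;m[:,310:]=0;ys,xs=np.nonzero(m);return xs.mean(),ys.mean(),xs.min(),xs.max(),ys.min(),ys.max(),m.sum()
print(red(h0),red(hsv))
d=(h0[...,2]<75).astype(int)-(hsv[...,2]<75);print("rim dark cols row 205:",np.nonzero(hsv[212,255:320,2]<75)[0]+255,np.nonzero(h0[212,255:320,2]<75)[0]+255)
u,v=proj("scene",tip).astype(int)
for y in range(v-10,v+8,2): print(y,[ "%3d/%3d/%3d"%tuple(hsv[y,x]) for x in range(u-10,u+18,4)])
E
```

```text
[486.91281079  49.42519636  95.88865116] [ 0.61887423 -0.87206195 -0.8415719 ]
tip pred [486.91281079 -72.02317184  25.51750756] [279.49394567 203.09267689]
(np.float64(286.2918918918919), np.float64(203.18378378378378), np.int64(276), np.int64(297), np.int64(198), np.int64(208), np.int64(185)) (np.float64(288.77272727272725), np.float64(204.47727272727272), np.int64(276), np.int64(297), np.int64(199), np.int64(208), np.int64(88))
rim dark cols row 205: [277 278 279 280 281 282 283 284 285 286 287 288 289 290 291 292 293 294] [277 278 279 280 281 282 283 284 285 286 287 288 289 290 291 292 293 294
 297]
193 [' 16/ 62/196', '  4/ 70/ 51', '  6/ 79/ 61', '  7/ 71/ 47', ' 11/ 40/ 70', ' 15/ 27/ 96', ' 15/ 21/ 98']
195 [' 17/ 62/196', '  7/ 65/ 51', '  7/ 84/ 70', '  3/ 59/ 39', ' 14/ 41/ 93', ' 12/ 26/ 98', ' 13/ 30/ 76']
197 [' 17/ 65/177', '  7/ 64/ 52', '  8/ 84/ 79', ' 16/ 97/150', ' 16/ 86/151', ' 10/ 24/ 97', '  7/ 55/ 42']
199 [' 16/ 64/156', '  8/ 68/ 56', ' 12/ 89/ 80', ' 16/ 94/138', ' 18/ 96/149', '  7/ 72/ 60', '  4/101/ 43']
201 [' 17/ 65/185', '  6/ 66/ 62', ' 16/ 85/ 87', ' 16/ 96/143', ' 17/ 95/110', '  1/127/ 44', '  3/143/ 50']
203 [' 17/ 64/190', ' 10/ 63/ 61', '  2/143/ 89', ' 16/ 89/ 92', ' 13/102/ 70', '  1/116/ 46', '  1/145/ 44']
205 [' 17/ 67/156', '  8/ 83/ 68', '  2/147/ 52', '  9/ 99/ 54', '  2/118/ 39', '  3/128/ 42', '  2/154/ 91']
207 [' 17/ 67/137', '  8/ 49/ 42', '  3/123/ 58', '  0/121/ 42', '  2/160/ 94', '  2/157/ 81', '  5/110/114']
209 [' 17/ 64/139', ' 16/ 58/ 75', '  9/ 48/ 37', '  4/113/ 63', '  4/104/ 83', '  2/105/ 61', '  4/ 52/ 39']
```

Call:
servo_tool(
  plan=[
    [1,[0,0,-2],0],
    [1,[0,0,-2],0],
    [1,[0,0,20],0],
    [1,[0,0,50],0],
    [1,[0,0,85],0],
    [1,[0,0,95],0],
    [1,[5,-23,95],7],
    [1,[10,-46,95],14],
    [1,[15,-69,95],21],
    [1,[20,-92,95],28],
  ],
)

```text
t: 20.45
ee_pos: [506.7, -43.4, 190.5]
orientation: [1.609, 2.698, 0.0]
ft_force: [0.8, 0.5, -0.3]
width: 20.7
grasp_force: 30.0
```

Call:
servo_tool(
  plan=[
    [1,[6,-23,0],7],
    [1,[12,-46,0],14],
    [1,[18,-69,0],21],
    [1,[24,-92,0],28],
    [1,[30,-115,0],35],
    [1,[36,-138,0],42],
    [1,[42,-161,0],49],
    [1,[50,-184,0],56],
    [1,[50,-184,0],56],
    [1,[50,-184,0],56],
  ],
)

```text
t: 21.28
ee_pos: [556.5, -227.4, 189.9]
orientation: [-0.169, -3.136, -0.001]
ft_force: [-0.7, 0.0, -0.6]
width: 20.5
grasp_force: 30.0
```

```bash
python3 - <<'E'
from f import *
im=ctrl.get_image("top");cv2.imwrite("pics/top10.png",im);cv2.imwrite("pics/scene10.png",ctrl.get_image("scene"))
o=ctrl.get_obs();print(o["ee_pos"],o["ft_force"],o["qpos"])
w=o["orientation"];a=2*np.arctan2(w[1],w[0])-np.pi;print(np.degrees(a)%360)
t=np.radians(32.5);p=o["ee_pos"]+[0,0,7];d=np.array([np.cos(t)*np.cos(a),np.cos(t)*np.sin(a),-np.sin(t)])
im=cv2.imread("pics/scene10.png");hsv=cv2.cvtColor(im,cv2.COLOR_BGR2HSV);
tip=p+144*d;u,v=proj("scene",tip).astype(int);print(tip,u,v,"top",proj("top",tip))
for y in range(v-12,v+10,2): print(y,[ "%3d/%3d/%3d"%tuple(hsv[y,x]) for x in range(u-14,u+18,4)])
E
```

```text
[ 556.05960577 -225.90249159  190.01141924] [-1.2176971   0.1431577  -0.07773649] [-4.05810965e-01  4.43794468e-01  1.72011776e+00  2.32427503e-04
  9.79250037e-01 -1.87033195e+00]
353.9034366740102
[ 676.8211004  -238.80084625  119.64027564] 238 251 top [452.20365381 119.78571803]
239 [' 16/ 57/ 85', ' 16/ 58/ 84', ' 16/ 39/155', ' 15/ 59/160', ' 12/ 62/127', '  5/ 64/ 92', '  6/ 68/ 90', '  8/ 55/ 74']
241 [' 18/ 61/ 84', ' 17/ 60/ 76', ' 16/ 97/139', ' 17/ 99/139', ' 10/ 77/106', '  7/ 57/ 81', '  7/ 64/ 87', '  8/ 62/ 74']
243 [' 17/ 63/ 81', '  3/ 51/ 45', ' 14/ 81/ 97', ' 17/ 96/151', ' 14/ 86/115', '  7/ 63/ 93', '  7/ 64/ 92', '  6/ 63/ 77']
245 [' 17/ 66/ 77', '  0/ 40/ 51', ' 14/ 80/ 89', ' 17/ 99/168', ' 15/ 94/141', '  5/ 64/ 87', '  6/ 68/ 90', '  8/ 60/ 85']
247 [' 19/ 55/ 74', '  3/ 53/ 48', '  4/ 45/ 45', ' 17/ 97/157', ' 17/ 97/129', '  7/ 68/ 94', '  6/ 69/ 92', '  7/ 65/ 90']
249 ['  9/ 61/ 79', '  6/ 55/ 46', '  3/ 51/ 45', ' 17/ 94/106', ' 17/ 96/112', '  7/ 72/ 96', '  6/ 70/ 91', '  4/ 62/ 90']
251 ['  5/ 58/ 83', '  3/ 55/ 46', '  7/ 52/ 44', ' 17/ 93/107', ' 17/ 97/123', '  7/ 68/ 98', '  6/ 67/ 95', '  5/ 68/ 86']
253 ['  6/ 63/ 81', '  6/ 63/ 61', '  4/ 44/ 46', ' 14/ 83/ 83', ' 10/ 62/107', '  6/ 64/ 96', '  6/ 67/ 91', '  5/ 59/ 86']
255 ['  5/ 65/ 86', '  8/ 63/ 65', '  3/ 50/ 46', '  7/ 66/ 81', '  6/ 59/ 87', '  7/ 59/ 90', '  5/ 60/ 93', '  5/ 59/ 78']
257 ['  5/ 61/ 83', '  6/ 68/ 90', '  6/ 57/ 45', '  5/ 57/ 54', '  5/ 65/ 90', '  5/ 59/ 87', '  5/ 60/ 93', '  6/ 50/ 72']
259 ['  5/ 67/ 84', '  4/ 62/ 90', '  4/ 42/ 43', '  5/ 39/ 39', '  7/ 64/ 92', '  7/ 64/ 87', '  6/ 63/ 85', '  5/ 49/ 67']
```

Call:
servo_tool(
  plan=[
    [1,[0,0,-30],0],
    [1,[0,0,-60],0],
    [1,[0,0,-80],0],
    [1,[0,0,-92],0],
    [1,[0,0,-97],0],
    [1,[0,0,-97],0],
  ],
)

```text
t: 21.88
ee_pos: [556.3, -225.7, 92.9]
orientation: [-0.164, -3.136, -0.001]
ft_force: [0.0, 0.1, -0.0]
width: 20.5
grasp_force: 30.0
```

Call:
servo_tool(
  plan=[
    [1,[-2,0,-4],0],
    [1,[-5,1,-9],0],
    [1,[-7,1,-14],0],
    [1,[-9,1,-19],0],
    [1,[-11,1,-24],0],
    [1,[-12,1,-29],0],
    [1,[-12,1,-29],0],
  ],
)

```text
t: 22.47
ee_pos: [544.5, -225.7, 64.6]
orientation: [0.164, 3.137, -0.0]
ft_force: [-1.6, 0.3, 2.5]
width: 20.6
grasp_force: 30.0
```

Forces are as expected (about 2.5 N), so I'll continue.

Call:
servo_tool(
  plan=[
    [1,[-2,0,-5],0],
    [1,[-3,0,-10],0],
    [1,[-4,0,-15],0],
    [1,[-5,0,-20],0],
    [1,[-5,0,-25],0],
    [1,[-5,0,-30],0],
    [1,[-5,0,-30],0],
  ],
)

```text
t: 23.05
ee_pos: [539.6, -225.5, 33.5]
orientation: [-0.164, -3.137, -0.001]
ft_force: [-0.7, -0.4, 1.2]
width: 21.0
grasp_force: 30.0
```

```bash
python3 - <<'E'
from f import *
im=ctrl.get_image("scene");cv2.imwrite("pics/scene11.png",im);cv2.imwrite("pics/top11.png",ctrl.get_image("top"))
o=ctrl.get_obs();print(o["ee_pos"],o["ft_force"])
# slab + bristle in scene
hsv=cv2.cvtColor(im,cv2.COLOR_BGR2HSV)
x=slice(215,265)
for y in range(226,276,2): print(y,"".join("T" if (13<=h<=20 and s>80 and v>90) else "f" if (s<35 and v>85) else "w" if(13<=h<=20 and s>80) else "r" if h<10 or h>170 else "." for h,s,v in hsv[y,x]))
for L in(144,113,60): print(L,proj("scene",o["ee_pos"]+[L*.994,-L*.106,7]))
E
```

```text
[ 539.73563558 -225.51426024   34.17485702] [ 0.12386268 -0.17477425 -0.74913769]
226 ...r....rrrrrr.TTwTww.rrrr........................
228 .........rrrrr.wTTTTwwwrrr........................
230 ...........rrr.wTTTTTT.rrr........................
232 ............rrr.TTTTTTw.rrr.......................
234 ............rrrrwTTTTTwwrrr.......................
236 .............rrrwwTTTTTTT.........................
238 ..............rr.TTTTTTTT......rrrrrr.............
240 .................TTTTTTTT.rrrrrrrrrrrr............
242 ..............rrrTTTTTTTTTrrrrrrrrrrrr............
244 ............rrrrr.TTTTTTTTrrrrrrrrrrrrr...........
246 ............rrrrrr.TTTTTTT.rrrrrrrrrrrr...........
248 ...........rrrrrrrrTTTTTTTTrrrrrrrrrrr............
250 ..........rrrrrrrrrwTTTTTTTrrrrrrrrrrr............
252 .........rrrrrrrrrrrTTTTTTT.rrrrrrrrrr............
254 .......rrrrrrrrrrrrrrTT..TT.rrrrrrrrrr............
256 .......rrrrrrrrrrrrrr..ffffffrrrrrrrrr............
258 ......rrrrrrrrrrrrrrrffffffff.rrrrrrrr............
260 .....rrrrrrrrrrrrrrrrrffffffffrrrrrrrr............
262 ....rrrrrrrrrrrrrrrrrrf.......rrrrrrrr............
264 ...rrrrrrrrrrrrrrrrrrrr..TTTTT.rrrrrrr............
266 ..rrrrrrrrrrrrrrrrrrrrrwTTTTTTT.rrrrrr............
268 .rrrrrrrrrrrrrrrrrrrrrr.TTTTTTTTrrrrrr...........f
270 .rrrrrrrrrrrrrrrrrrrrrr.TTTTTTTTrrrrrr......ffffff
272 .......rr.rrrrrrrrrrrrrr.TTTTTTTTrrrffffffffffffff
274 ...r........r........rrr.wwwwTT..fffffffffffffffff
144 [242.51257043 271.6087255 ]
113 [240.31083959 261.83871469]
60 [236.72995809 245.94882915]
```

Call:
servo_tool(
  plan=[
    [1,[0,0,-3],0],
    [1,[0,0,-6],0],
    [1,[0,0,-6],0],
    [1,[0,0,-6],0],
  ],
)

```text
t: 23.48
ee_pos: [539.9, -225.6, 28.6]
orientation: [0.164, 3.137, -0.0]
ft_force: [-0.3, -0.4, 1.0]
width: 20.7
grasp_force: 30.0
```

Call:
servo_tool(
  plan=[
    [1,[0,0,-2],0],
    [1,[0,0,-4],0],
    [1,[0,0,-4],0],
    [1,[0,0,-4],0],
  ],
)

```text
t: 23.82
ee_pos: [539.7, -225.6, 24.6]
orientation: [-0.164, -3.137, -0.0]
ft_force: [-0.7, 0.1, 1.8]
width: 20.5
grasp_force: 30.0
```

Call:
servo_tool(
  plan=[
    [1,[0,0,-1],0],
    [1,[0,0,-2],0],
    [1,[0,0,-2],0],
    [1,[0,0,-2],0],
  ],
)

```text
t: 24.15
ee_pos: [539.7, -225.6, 22.6]
orientation: [-0.164, -3.137, -0.0]
ft_force: [-1.0, -0.0, 1.2]
width: 20.6
grasp_force: 30.0
```

Call:
servo_tool(
  plan=[
    [1,[0,0,-1],0],
    [1,[0,0,-2],0],
    [1,[0,0,-2],0],
    [1,[0,0,-2],0],
  ],
)

```text
t: 24.48
ee_pos: [539.7, -225.6, 20.6]
orientation: [-0.164, -3.137, -0.0]
ft_force: [-2.6, -0.4, 2.9]
width: 20.7
grasp_force: 30.0
```

```bash
python3 - <<'E'
from h import *
o=ctrl.get_obs();print(o["ee_pos"],o["ft_force"],o["moment"])
E
```

```text
[ 539.7362232  -225.60549526   20.59514769] [-2.6358236  -0.41442645  2.9199238 ] [ 0.00838489 -0.19841206 -0.06868347]
```

Call:
servo_tool(
  plan=[
    [1,[0,0,-1],0],
    [1,[0,0,-1],0],
    [1,[0,0,-1],0],
  ],
)

```text
t: 24.73
ee_pos: [539.8, -225.6, 19.6]
orientation: [0.164, 3.137, -0.0]
ft_force: [-1.4, 0.5, 3.6]
width: 20.7
grasp_force: 30.0
```

Call:
servo_tool(
  plan=[
    [1,[0,0,-1],0],
    [1,[0,0,-1],0],
    [1,[0,0,-1],0],
  ],
)

```text
t: 24.98
ee_pos: [539.8, -225.6, 18.6]
orientation: [0.164, 3.137, -0.0]
ft_force: [-1.9, 0.1, 2.1]
width: 20.6
grasp_force: 30.0
```

Call:
servo_tool(
  plan=[
    [1,[0,0,-1],0],
    [1,[0,0,-2],0],
    [1,[0,0,-2],0],
    [1,[0,0,-2],0],
  ],
)

```text
t: 25.32
ee_pos: [539.7, -225.6, 16.6]
orientation: [-0.164, -3.137, -0.0]
ft_force: [-1.3, -0.5, 3.1]
width: 21.4
grasp_force: 30.0
```

```bash
python3 - <<'E'
from h import *
for n in("scene","top"):
    im=ctrl.get_image(n);cv2.imwrite(f"pics/{n}12.png",im)
    hsv=cv2.cvtColor(im,cv2.COLOR_BGR2HSV)
    X,Y=((214,262),range(210,278,2)) if n=="scene" else ((420,470),range(104,200,3))
    for y in Y: print(y,"".join("T" if (13<=h<=20 and s>80 and v>90) else "f" if (s<35 and v>85) else "w" if(13<=h<=20 and s>80) else "r" if h<10 or h>170 else "." for h,s,v in hsv[y,slice(*X)]))
o=ctrl.get_obs();print(o["ee_pos"],o["ft_force"],o["moment"])
E
```

```text
210 rrrrrrrrrrrrrrrrrrrrrr..........f...............
212 rrrrrrrrrrrrrrrrrrrrrrr.........................
214 rrrrrrrrrrrrrrrrrrrrrrr......................rrr
216 rrrrrrrrrrrrrrrr.......wwwww................rrrr
218 rrrrrrr.......wwwww..w.........T.ffffffff.r...rr
220 ......wwwTwwww.................T.fff...........r
222 ...www......w.rrr.r.............T...............
224 ..................rr............................
226 ...TT...........wTTTww.rrrrr....................
228 .r.ww............Tw.www.rrrr....................
230 ...........rrrrrwTTwTww.rrrr....................
232 ............rrrr.wTwwTww.rrr....................
234 .............rrrrwTTTTTwwrrr....................
236 ..............rrr.wTTTTww.rrr...................
238 ...............rrrwTwwwww.rrr....rrrrr..........
240 ...............rrrTTTTTTTT.rrrrrrrrrrrr.........
242 ...............rrr.TTTTTTT.rrrrrrrrrrrr.........
244 .............rrrrrrTTTTTTTT.rrrrrrrrrrrr........
246 .............rrrrrr.TTTTTTT.rrrrrrrrrrrr........
248 ...........rrrrrrrrrTTTTTTTTrrrrrrrrrrr.........
250 ...........rrrrrrrrr.TTTTTTT.rrrrrrr
[... 1881 characters left out ...]
..........................f...
170 ................................f.................
173 ...............................f..................
176 .............................ff...................
179 ..................................................
182 ...........................f......................
185 ..................................................
188 ..................................................
191 ....................................f.............
194 ..................................................
197 ..................................................
[ 539.73713652 -225.61338351   16.63516128] [-1.80160519  0.06595775  2.92364401] [ 0.05125722 -0.13546216 -0.01305342]
```

Call:
servo_tool(
  plan=[
    [1,[0,0,-1.2],0],
    [1,[0,0,-1.2],0],
    [1,[0,0,-1.2],0],
  ],
)

```text
t: 25.67
ee_pos: [539.7, -225.6, 15.4]
orientation: [-0.164, -3.137, -0.0]
ft_force: [-2.5, -0.1, 3.2]
width: 21.1
grasp_force: 30.0
```

Call:
servo_tool(
  plan=[
    [0.72,[0,0,0],0],
    [0.68,[0,0,0],0],
    [0.6,[0,0,0],0],
    [0.5,[0,0,0],0],
    [0.4,[0,0,0],0],
    [0.4,[0,0,0],0],
    [0.4,[0,0,0],0],
    [0.4,[0,0,0],0],
  ],
)

```text
t: 26.33
ee_pos: [539.8, -225.6, 15.5]
orientation: [-0.164, -3.137, -0.0]
ft_force: [0.2, 0.0, 0.2]
width: 52.5
grasp_force: 0.0
```

Call:
servo_tool(
  plan=[
    [0.4,[0,0,15],0],
    [0.3,[0,0,40],0],
    [0.2,[0,0,75],0],
    [0.1,[0,0,110],0],
    [0,[0,0,150],0],
    [0,[2,40,150],0],
    [0,[4,80,150],0],
    [0,[6,120,150],0],
    [0,[8,160,150],0],
    [0,[10,200,150],-5],
  ],
)

```text
t: 27.17
ee_pos: [549.5, -24.0, 165.8]
orientation: [0.301, 3.127, -0.0]
ft_force: [0.7, -0.1, 0.6]
width: 87.9
grasp_force: 0.0
```

```bash
python3 - <<'E'
from h import *
for n in("scene","top"):
    im=ctrl.get_image(n);cv2.imwrite(f"pics/{n}13.png",im)
    hsv=cv2.cvtColor(im,cv2.COLOR_BGR2HSV)
    X,Y=((205,262),range(218,278,2)) if n=="scene" else ((410,475),range(110,195,2))
    print(n)
    for y in Y: print(y,"".join("T" if (13<=h<=20 and s>80 and v>80) else "f" if (s<35 and v>85) else "r" if (h<11 or h>170) else "." for h,s,v in hsv[y,slice(*X)]))
o=ctrl.get_obs();print(o["ee_pos"],o["ft_force"])
E
```

```text
scene
218 .........................................................
220 .........................................................
222 .........................................................
224 ...........ff............................................
226 ..........................TTTTT..........................
228 .........................TTTTTTT.........................
230 ..........................TTTTTT.........................
232 ..........................TTTTTTT........................
234 ..........................TTTTTTT........................
236 ...........................TTTTTTT.......................
238 ...........................TTTTTTT........rrrr...........
240 ...........................TTTTTTTTrrrrrrrrrrrrr.........
242 ........................rrr.TTTTTTT.rrrrrrrrrrrr.........
244 ......................rrrrrrTTTTTTTTrrrrrrrrrrrrr........
246 ......................rrrrrrTTTTTTTT.rrrrrrrrrrrr........
248 .....................rrrrrrrrTTTTTTT.rrrrrrrrrrr.........
250 ....................rrrrrrrrr.TTTTTTTrrrrrrrrrrrr........
252 ..................rrrrrrrrrrrrTTTTTT
[... 3158 characters left out ...]
...................................................TT.T.....T
180 ...........................................................T.....
182 .............................................................T...
184 .................................................................
186 .................................................................
188 .................................................................
190 .................................................................
192 ..........................................................f......
194 .................................................................
[549.66720568 -20.97151634 165.63444407] [ 0.10573892 -1.45138832 -0.10745145]
```

Call:
servo_tool(
  plan=[
    [0,[2,40,0],0],
    [0,[4,80,0],0],
    [0,[6,120,0],0],
    [0,[8,160,0],0],
    [0,[10,195,-20],0],
    [0,[10,195,-45],0],
    [0,[10,195,-45],0],
    [0,[10,195,-45],0],
  ],
)

```text
t: 27.93
ee_pos: [558.7, 168.5, 119.4]
orientation: [-0.299, -3.124, 0.003]
ft_force: [-0.4, -1.6, 0.3]
width: 87.6
grasp_force: 0.0
```

```bash
python3 - <<'E'
from h import *
for n in("scene","top"):
    im=ctrl.get_image(n);cv2.imwrite(f"pics/{n}14.png",im)
im=cv2.imread("pics/top14.png");hsv=cv2.cvtColor(im,cv2.COLOR_BGR2HSV)
for y in range(112,200,3): print(y,"".join("T" if (12<=h<=20 and s>90 and v>80) else "r" if (h<13 or h>170) and v<110 else "." for h,s,v in hsv[y,415:475]))
o=ctrl.get_obs();print(o["ee_pos"],o["qpos"],o["orientation"])
w=o["orientation"];print("toolY",(2*np.degrees(np.arctan2(w[1],w[0]))-90)%180)
tl=px2pl("scene",233.5,225.5,28);tp=px2pl("scene",243.5,274.5,44);print(tl,tp,np.linalg.norm(tl-tp))
# tab brightness in top and in scene
s=cv2.imread("pics/scene14.png")
for nm,im,X,Y in(("scene0",cv2.imread("pics/scene0.png"),(358,380),range(188,206)),):
    for y in Y: print(y,"".join("%4d"%v for v in im[y,slice(*X)].max(1)))
print(proj("scene",[560,174.5,37]))
E
```

```text
112 ............................................................
115 ............................................................
118 ............................................................
121 ............................................................
124 ............................................................
127 ....................rrr.......T...T.........................
130 ..................rrrrrrr.T..TTTTT..........................
133 ..................rrrrrrr.TTTTTTTT..........................
136 .................rrrrrrr..TTTTTTT.rrr.......................
139 ................r.rrr..r........rrrrrrrrr...................
142 ...............rrrrrrrrr.........rrrrrrrrrrr.r..............
145 ..............rr.rrrrrrr........rrrrrrrrrrrr.rrrrr..........
148 .............rrrrr.rrrrr..TTT...rrrrrr.rrrrrrrrrrrrrr.......
151 ............r.rrrrrrr.rr.TTTTTTTrrrrr.rrrrrrr.r.rrrr........
154 ...........rrrrrrrrrrrr.TTTTTTTTrrrrrrrr..rrrrrrrr..........
157 ..........rrrrrrrrrrrrr.TTTTTTTTrrrrrrrrrrrrrrrr............
160 ...........rrr.r.rrrrrr.TTTTTTTTrrrrrrrrrrrrrr..........
[... 2172 characters left out ...]
5 122 114 108 110 109
199  185 169 153 161 167 161 140 149 143 142 174 189 190 163 133 178 156 106 107 108 108 109
200  148 131 118 121 124 118 104 167 165 160 186 193 200 199 167 153 127 103 109 109 109 109
201  109 108 107 106 106 105 103 127 161 162 150 138 136 145 133 112 102 105 109 109 108 108
202  106 106 106 106 107 106 106  96 119 121 108 101  98 102 105 106 108 107 107 109 107 107
203  107 106 106 106 106 107 107 107 106 105 105 106 107 107 107 107 106 108 107 107 107 107
204  106 107 106 107 106 106 106 107 106 106 106 106 108 107 107 107 107 107 108 107 107 107
205  104 106 106 107 106 106 106 106 106 106 106 107 107 106 106 107 107 107 107 108 107 106
[365.48712425 192.24715084]
```

The brush lies along the slab, and the slab and bowl haven't moved. Next is the tab.

Call:
servo_tool(
  plan=[
    [0,[0,6,-30],0],
    [0,[0,6,-55],0],
    [0,[0,6,-72],0],
    [0,[0,6,-80],0],
    [0,[0,6,-80],0],
    [0.4,[0,6,-80],0],
    [1,[0,6,-80],0],
    [1,[0,6,-80],0],
    [1,[0,6,-80],0],
    [1,[0,6,-80],0],
  ],
)

```text
t: 28.87
ee_pos: [560.3, 175.5, 41.3]
orientation: [0.3, 3.126, 0.001]
ft_force: [0.2, -0.3, 0.0]
width: 58.2
grasp_force: 0.0
```

Call:
servo_tool(
  plan=[
    [1,[0,0,0],0],
    [1,[0,0,0],0],
    [1,[0,0,0],0],
    [1,[0,0,0],0],
    [1,[0,0,0],0],
    [1,[0,0,0],0],
  ],
)

```text
t: 29.37
ee_pos: [560.0, 176.2, 40.5]
orientation: [0.301, 3.127, 0.002]
ft_force: [0.1, 5.0, -1.3]
width: 26.3
grasp_force: 30.0
```

Call:
servo_tool(
  plan=[
    [1,[0.7,0,11],0],
    [1,[2.3,0,22.3],0],
    [1,[4.8,0,33.3],0],
    [1,[8.3,-1,44],0],
    [1,[12.7,-1.5,54.3],0],
    [1,[18,-2.5,64.2],0],
    [1,[18,-2.5,64.2],0],
    [1,[18,-2.5,64.2],0],
  ],
)

```text
t: 30.03
ee_pos: [577.9, 172.8, 105.2]
orientation: [0.302, 3.127, 0.001]
ft_force: [-0.1, 2.0, -0.6]
width: 26.5
grasp_force: 30.0
```

```bash
python3 - <<'E'
from h import *
o=ctrl.get_obs();print(o["ee_pos"],o["ft_force"],o["width"],o["grasp_force"])
cv2.imwrite("pics/scene15.png",ctrl.get_image("scene"))
E
```

```text
[577.86713027 172.79817603 105.21927945] [-0.07805685  2.00270326 -0.59579995] 26.5215627497217 29.999860525131226
```

Call:
servo_tool(
  plan=[
    [1,[6,-1,9.3],0],
    [1,[12.9,-2.5,18.2],0],
    [1,[20.5,-4,26.4],0],
    [1,[28.7,-5.5,33.9],0],
    [1,[37.7,-7,40.6],0],
    [1,[47,-9,46.5],0],
    [1,[47,-9,46.5],0],
    [1,[47,-9,46.5],0],
  ],
)

```text
t: 30.75
ee_pos: [625.2, 163.6, 151.7]
orientation: [0.302, 3.127, 0.0]
ft_force: [-2.1, 0.4, 3.5]
width: 26.1
grasp_force: 30.0
```

```bash
python3 - <<'E'
from h import *
o=ctrl.get_obs();p=o["ee_pos"];print(p,o["ft_force"],o["width"],o["grasp_force"])
u=np.array([np.cos(.192),-np.sin(.192)]);d=p-[560,176.2,40.5];f=d[:2]@u;print("fwd,up",f,d[2],"lat",d[:2]@[u[1],-u[0]])
print("ang up",np.degrees(np.arcsin((d[2]+2)/129))-.9,"fwd",np.degrees(np.arccos(1-f/129))-.9)
im=ctrl.get_image("scene");cv2.imwrite("pics/scene16.png",im)
# lid front corners predicted at shut-ang vs pictures: edge of lid at 108 from hinge, +-86.5
h=np.array([634.6+53*.9816,160.3-53*.1908,35])
for a in(50,55,60,65):
    r=np.radians(a);print(a,[proj("scene",h+108*np.array([-np.cos(r)*u[0],-np.cos(r)*u[1],np.sin(r)])+s*np.array([-u[1],u[0],0])).round(1) for s in(86.5,-86.5)])
g=im[100:260,330:430]
for y in range(150,215,3): print(y,"".join("%4d"%v for v in im[y,336:420:3].max(1)))
E
```

```text
[625.22193682 163.57817581 151.65774598] [-2.1030367   0.42761049  3.49666098] 26.086972306598728 30.000421106815338
fwd,up 66.43198296876388 111.157745983773 lat -0.05592209788543734
ang up 60.40544886895451 fwd 60.08599527237951
50 [array([403.8, 182.2]), array([343.6, 192.3])]
55 [array([405.1, 182.6]), array([344.4, 192.8])]
60 [array([406.4, 183.3]), array([345.2, 193.6])]
65 [array([407.7, 184.3]), array([346.1, 194.7])]
150  182 173 173  30  35  34  36  32  30  35  60  64  64  47  36  64  66  65  56  40  59  65  48  61  62  63  61  64
153  178 174 170  59  34  34  34  32 103  30  53  65  66  67  69  67  67  67  56  74  59  48  41  36  47  64  55  44
156  180 180 177 142  33  32  34  34 106  59  36  67  63  57  46  40  36  34  34  39  64  57  63  63  44  41  61  79
159  184 170 178 177  38  33  40  34  33  34  34  33  34  55  78 119  72  48  33  57  61  65  61  58  57  58  84 227
162  183 187 181 176  56  63  50  35  44 119  31  71  47  32 151 179  54  50  53  55  47  57  72  61  60  61 161 227
165  180 182 179 176 143  33  53 146 174 171  53  44  50  49  42  59  56  79  47  36
[... 1204 characters left out ...]
98  187 187 184 182  59  55  54  54  55  56  53  53  84  89  70  81  85  89  88  88  88  88  94 102 149 194 195 198
201  190 192 193 105  58  55  55  53  79  78  84  88  87  88  88  87  86  88  87  88  88  89  88  89 125 191 195 195
204  189 164  75  86  62  55  56  84  86  86  87  87  86  85 103  87  87  86  86  88  88  89  87  88 127 196 195 196
207   79  84  75  85  62  54  86  84  84  84  84  84  84  85  86  85  87  87  94 122 108  94  97  90 106 196 196 195
210   84  85  73  68  66  52  85  88  89  85  84  84  98  99 125 129  98 103  85  84  84 101  90  85  90 195 195 194
213   84  85  72  67  62  97  85  85  98  91  94  84 100  84  84  84  84  83  83  85  84  85  93  88  83 194 193 194
```

Call:
servo_tool(
  plan=[
    [1,[0,0,-0.4],0],
    [1,[0,0,-0.4],0],
    [1,[0,0,-0.4],0],
    [1,[0,0,-0.4],0],
  ],
)

```text
t: 31.13
ee_pos: [623.5, 163.9, 150.6]
orientation: [-0.3, -3.125, 0.001]
ft_force: [-4.8, -0.9, 6.2]
width: 26.4
grasp_force: 30.0
```

```bash
python3 - <<'E'
from h import *
o=ctrl.get_obs();print(o["ee_pos"],o["ft_force"],o["width"],o["grasp_force"]);print(ctrl.close_job())
E
```

```text
[623.5473567  163.92804541 150.62136169] [-4.80517366 -0.92392829  6.17607659] 26.42243691834769 30.00099241733551
the job is handed in; nothing more can be done
None
```

I handed the job in after about 31 s: the bristles were dipped about 23 mm below the bowl's rim, the brush lies on the stone block, and the gripper still holds the tin lid at about 60° (estimated from the arm's position); no verdict came back.

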